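Put a lacquered tumbler away in the sliding-cover dust box

TASK

Take the tall tumbler that stands mouth up on the table and stand it, still mouth up, on the floor of the dust box's open compartment, in the free space beside the upturned cup already there; set it down gently, do not drop it. Then slide the box's cover fully shut over them. Leave the cup in the box, and the two upturned cups standing near the tumbler, where they are.

Things in the scene. Friction and masses are not known exactly. Their poses are not given: they have to be found in the camera images.
- tumbler: The tall black lacquered tumbler standing mouth up on the table (not those upturned on the round tray) to the robot's left: hollow, 80 mm high, outer diameter 52 mm at the foot and 64 mm at the rim, wall 4 mm, floor 6 mm, about 0.18 kg. Origin: centre of its underside, z up.
- box: Fixed wooden dust box, 180 mm in its x, 420 mm in its y (-230 to +190), 112 mm high; turned by up to 17 degrees. Origin on the table, z up. Its +y part (y 4 to 182, x -82 to 82 mm inside, floor 12 mm up) is an open compartment, mouth narrowed to x -76 to 76 by groove lips; the rest is a closed deck on which the open cover lies. The cover runs along y, underside 97 mm up.
- bay (a point): Centre of the compartment's floor, at (0, 93, 12) mm in the box's frame, axes as the box's. The upturned cup stands in the half toward +y of this point; the free space for the tumbler is the half next to the deck, its middle about (0, 52, 12) mm in the box's frame.
- cover (a joint): Opening of the sliding cover in m: 0 = fully shut (leading edge meets the end wall), 0.222 = fully open over the deck; starts 0.19 to 0.222. Shutting moves it along the box's +y with about 3 N; it stays where left. The cover is a plywood board 162 x 190 x 10 mm, top 107 mm above the table.
- cover_handle (a point): Middle of the top edge of the cover's handle, at the cover's middle: an upright wooden rib 90 mm long along the box's x, 16 mm thick along the box's y, from 107 to 143 mm above the table. Can be pinched from above or pushed. Moves with the cover; axes as the box's.
- cup_in_box: A squat tapered cup standing mouth down, grey undercoat, 61 mm diameter at the table, 50 mm near the top, 56 mm high; leave it alone. Origin: centre of its underside, z up. This one stands in the box's compartment, toward its +y end wall.
- cup_a: A squat tapered cup standing mouth down, grey undercoat, 61 mm diameter at the table, 50 mm near the top, 56 mm high; leave it alone. Origin: centre of its underside, z up. On the table, far left.
- cup_b: A squat tapered cup standing mouth down, grey undercoat, 61 mm diameter at the table, 50 mm near the top, 56 mm high; leave it alone. Origin: centre of its underside, z up. On the table, near left.
Things that resemble listed ones, but are neither listed nor needed, are in the scene too. Leave any blue or purple look-alike of the tumbler alone.

How it is judged:
By the outcome, as a careful person would: the job done as asked, in the order asked, and still so for the second after the job is handed in, with the robot touching nothing.
It also fails if it takes over 51 s, if anything falls off the work surface, if the arm or the gripper's body presses on something with over 40 N, if the wrist force passes 120 N, or if a joint passes its speed limit or range.

ROBOT

A 7-joint arm with a two-finger parallel gripper is mounted at the origin on the work surface. World frame = base frame: x ahead of the robot, y to its left, z up, the work surface at z = 0. Lengths are in m, angles in rad, forces in N, time in s.
With the tool pointing down it reaches from about 0.425 to 0.925 m from the base axis. Payload 6.8 kg.
Tool frame: the origin (TCP) lies midway between the tips of the shut fingers; the grasp point (between the pads) lies 19 mm behind it (grip_point_offset is the distance from the TCP to the grasp point, in m); y points along the fingers, x is the direction in which the jaws open and shut, and the axes are right-handed (so a half turn about y gives the same grasp; the last joint's range is limited). The gripper opens to 85 mm and grips with 20 to 120 N. Pads are 22 mm wide; open, the fingers measure 114 mm over their backs; the gripper's body (76 mm by 85 mm) begins 54 mm behind the grasp point. The pads swing forward as they close: fully open they stand 13 mm farther back than shut.
Start: joints at [1.23, 0.477, 0.022, 1.555, -0.011, 1.109, -0.083], TCP at [0.156, -0.657, 0.231] pointing down, gripper open.
Joint ranges: [-2.96, 2.96], [-0.34, 2.1], [-1.41, 1.46], [0.24, 2.44], [-1.37, 4.51], [0.17, 1.92], [-2.96, 2.96]. Speed limits (rad/s): [2.39, 2.39, 3.14, 3.14, 3.14, 3.14, 3.14].

INTERFACE

Orientations are given as a unit quaternion [w, x, y, z].
In Python, from station import get_obs, read_camera, hand_in, grip_point_offset gives the robot as it stands.
- The arm moves only by the tool play_rows, never from a script. Its argument "increments" is a list of rows, each a list of 2 entries, a list of its own where there are three numbers: the shift along the tool's x, y, z in m, then the turn, a rotation vector about the tool's x, y, z in degrees. In form: [[[tx, ty, tz], [ax, ay, az]], ...]. A call has 1 to 20 rows; each row shifts and turns the commanded pose from where the row before left it, along the tool's axes as they then stand; what a row does not reach is not made up. A row lasts 1/12 s, in which the tool goes at most 41.7 mm and 7.16 degrees, less where a joint would pass 70% of its speed; a pose out of reach is approached as far as the arm can. A call with a gripper value outside its range is refused whole. "gripper" is the finger opening in m, from 0 to 0.0854, set as the call begins (left out, the last holds). The fingers move at their own pace and stop on an object; "grip_force" is the grip in N (left out, the last holds). Time passes only in rows, so rows that do not move let the fingers close. It gives the time, the measured TCP pose, the force and the opening at its end, in the units of the state.
- get_obs(): the state, without advancing time (a new reading comes with each control period).
- read_camera(name): name is "scene" or "top" or "wrist"; returns a dict with "color" (480x640x3 uint8, red, green, blue), "range_z" (480x640 float32, m along the optical axis (not along the pixel's ray), 0 where there is no reading), "intrinsics" (3x3 intrinsics, pixels), "dist_coeffs" ([k1, k2, p1, p2, k3] as OpenCV has them; the pictures are not rectified), "R" (3x3) and "t" (3): a world point X has camera coordinates R X + t; the wrist camera has in their place "hand_eye" (4x4, takes a point from camera to tool coordinates, whose origin is the TCP and whose axes are the tool frame's). Camera axes: x right, y down, z forward; pixel columns grow to the right and rows downward; lengths in m; the calibration is good to about 2 mm. A picture is of the moment at which its call begins: read the wrist's pose just before it.
- hand_in(): hands the job in, once; it reports no verdict.
The state is a dict: "t": time; "q": joint angles; "joint_vel": joint speeds; "joint_torque": joint torques, N m; "eef_pos": TCP position; "tool_rot": TCP orientation; "contact_force": force on the tool from outside, world axes, zero at the start; "torque": the same for the moment, N m; "gripper_width": opening from 0.0 (shut) to 1.0 (fully open).
Only numpy, scipy, OpenCV 4.12 (cv2) and the standard library are available. Lean on these libraries where they do the work, as an engineer would, in place of code of your own. Each camera call takes 0.05 s, during which the arm holds its last target. There are 200 camera calls.

## Working session

There is one attempt and no reset: what is moved stays moved. The work goes in short steps, Python scripts to look and compute and a tool call to move; the robot and the scene stay as the last step left them, time stands still between calls to the robot, and variables do not carry over. Pictures are saved under pics/ and viewed, about 8 in all and at most 12, crops included, and the job is handed in when it is done.

Besides the shell and the picture viewer there is one more tool, called after "Emit:" in YAML: its name, and indented under it one key for each argument. play_rows: Moves the arm, as the interface text tells. Its arguments: {"type":"object","properties":{"increments":{"type":"array","items":{"type":"array"}},"gripper":{"type":"number"},"grip_force":{"type":"number"}},"required":["increments"]}

```bash
ls; mkdir -p pics; python3 - <<'E'
from station import *
import cv2,numpy as np,pickle
print(get_obs(), grip_point_offset)
for n in ("scene","top"):
    c=read_camera(n); pickle.dump(c,open(n+".pkl","wb"))
    cv2.imwrite(f"pics/{n}0.png",c["color"][:,:,::-1]); print(n,c["intrinsics"],c["dist_coeffs"],c["R"],c["t"])
E
```

```text
pics
{'t': 0.0, 'q': array([ 1.22991085,  0.47781258,  0.02234803,  1.55645208, -0.0114828 ,
        1.10930543, -0.08310026]), 'joint_vel': array([-0.00010731,  0.00117299, -0.00127207,  0.00092547, -0.0009285 ,
       -0.00013097, -0.0005105 ]), 'joint_torque': array([-2.17717575e-04, -5.96451688e+01,  1.60784606e+00, -2.81190258e+01,
        1.24972727e-02,  9.35250049e-03, -1.61333986e-07]), 'eef_pos': array([ 0.15555287, -0.65622046,  0.23031726]), 'tool_rot': array([ 0.55504696, -0.55432618,  0.4390912 , -0.43800032]), 'contact_force': array([-1.07658335,  0.82273154, -0.12345904]), 'torque': array([0.0113754 , 0.0535011 , 0.01310269]), 'gripper_width': 1.0050236719613796} 0.0187
scene [[482.27175699   0.         318.43061276]
 [  0.         482.27175699 237.72866793]
 [  0.           0.           1.        ]] [-0.03418798  0.          0.          0.          0.        ] [[ 0.86519493  0.5010587  -0.01944001]
 [ 0.29766217 -0.5444097  -0.78422912]
 [-0.40352816  0.6727245  -0.62016673]] [-0.58458186  0.03622939  0.97193718]
top [[438.93216916   0.         322.00672567]
 [  0.         438.93216916 243.04521717]
 [  0.           0.           1.        ]] [-0.00641427  0.          0.          0.          0.        ] [[-1.87627895e-02 -9.99816533e-01 -3.85451492e-03]
 [-9.79374428e-01  1.91546222e-02 -2.01143803e-01]
 [ 2.01180731e-01  9.94524893e-07 -9.79554140e-01]] [0.21668057 0.55784254 0.87413338]
```

View pics/top0.png

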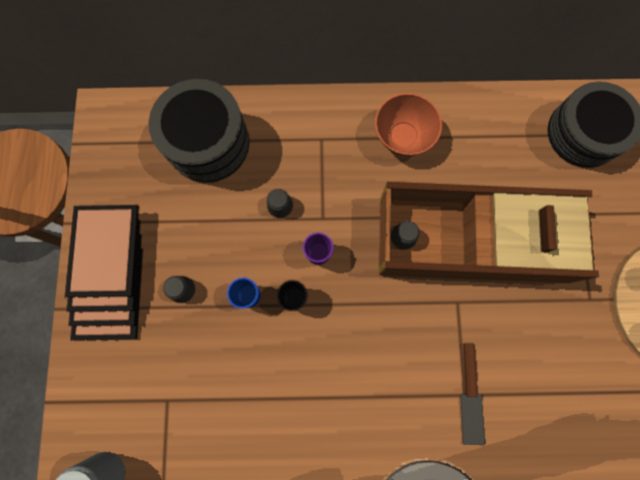

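View pics/scene0.png

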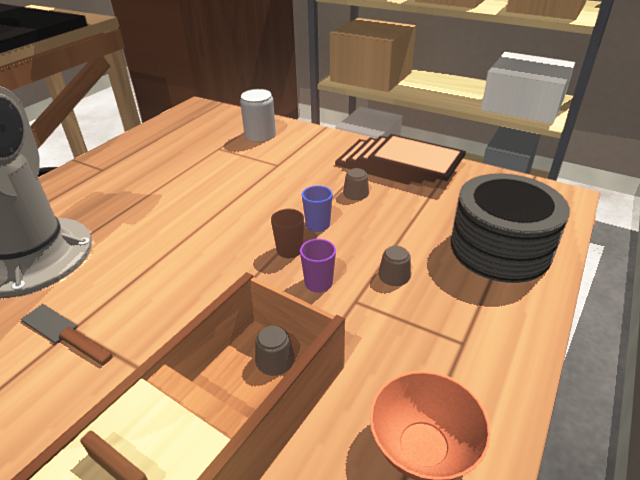

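The top view shows the black tumbler at (292,296), blue at (243,293), purple at (318,248), grey cups at (279,203) and (179,289). The box compartment is at x 388–470 with its cup at (405,235), and the cover handle is at (548,228). In the scene view, the tumbler is the dark brown-black one at (288,232).

```bash
cat > h.py <<'E'
import numpy as np,cv2,pickle
from scipy.optimize import least_squares
def cloud(c,R=None,t=None):
    K,d=c["intrinsics"],c["dist_coeffs"]; h,w=c["range_z"].shape
    uv=np.stack(np.meshgrid(np.arange(w),np.arange(h)),-1).reshape(-1,1,2).astype(float)
    n=cv2.undistortPoints(uv,K,d).reshape(-1,2); z=c["range_z"].reshape(-1,1)
    P=np.hstack([n*z,z])
    X=(P-c["t"])@c["R"] if R is None else P@R.T+t
    X[z[:,0]==0]=np.nan
    return X.reshape(h,w,3)
def circ(p):
    f=lambda a:np.hypot(p[:,0]-a[0],p[:,1]-a[1])-a[2]
    r=least_squares(f,[*p[:,:2].mean(0),.03],loss='soft_l1',f_scale=.002)
    return r.x,np.sqrt(np.mean(r.fun**2))
E
python3 - <<'E'
from h import *
c=pickle.load(open("top.pkl","rb")); X=cloud(c); s=pickle.load(open("scene.pkl","rb")); Y=cloud(s)
for n,(u,v) in dict(tumbler=(292,296),blue=(243,293),purple=(318,248),cupA=(279,203),cupB=(179,289),cupbox=(405,235)).items():
    p=X[v-24:v+25,u-24:v and u+25].reshape(-1,3); 
    zt=.08 if n in('tumbler','blue','purple') else .056+(.012 if n=='cupbox' else 0)
    q=p[(abs(p[:,2]-zt)<.006)]
    print(n,len(q),circ(q),'min/max',q.min(0),q.max(0))
print("table z",np.nanmedian(X[380:400,200:400,2]))
# box: cover top, handle top, walls
p=X[170:290,370:610].reshape(-1,3); col=c["color"][170:290,370:610].reshape(-1,3)
print(np.histogram(p[:,2],np.arange(0,.16,.005)))
for nm,a,b in(("wall",.1095,.117),("cover",.103,.1093),("handle",.136,.15)):
    m=(p[:,2]>a)&(p[:,2]<b)
    q=p[m]
    if nm=="cover": q=p[(p[:,2]>.1)&(p[:,2]<.112)&(col.astype(int)[:,2]>100)]
    r=cv2.minAreaRect(q[:,:2].astype(np.float32)); print(nm,len(q),r,cv2.boxPoints(r).round(4).tolist(),np.median(q[:,2]))
E
```

```text
tumbler 189 (array([0.45048908, 0.26847678, 0.0295786 ]), np.float64(0.0012523962392983188)) min/max [0.4192517  0.23825754 0.07422631] [0.48208856 0.29941979 0.08178293]
blue 191 (array([0.4575925 , 0.36857104, 0.02962191]), np.float64(0.0011897419178753114)) min/max [0.42699145 0.33728017 0.07423591] [0.48825927 0.39913249 0.08233763]
purple 181 (array([0.54882123, 0.21435574, 0.02954154]), np.float64(0.001221775926955424)) min/max [0.51805236 0.18319512 0.07407704] [0.57968972 0.2456145  0.08181023]
cupA 295 (array([0.66255248, 0.29996368, 0.01515723]), np.float64(0.005234131669091763)) min/max [0.64049807 0.27808136 0.0500731 ] [0.68607753 0.32202086 0.05854844]
cupB 328 (array([0.47479171, 0.51669857, 0.01519468]), np.float64(0.005117878158360006)) min/max [0.45211667 0.49279032 0.05009787] [0.49831502 0.53778322 0.05815603]
cupbox 351 (array([0.58178051, 0.02757015, 0.01605424]), np.float64(0.014107396062332895)) min/max [0.52401052 0.0018049  0.06201205] [0.62664131 0.08144814 0.07380482]
table z -0.001964212018441415
(array([ 977, 2238, 1840,  202,  200,  202,  206,  216,  22
[... 639 characters left out ...]
6559525], [0.49790000915527344, 0.08309999853372574]] 0.11062082334087972
cover 5255 ((0.5697175860404968, -0.2399383783340454), (0.190938338637352, 0.14926929771900177), 86.5676040649414) [[0.4894999861717224, -0.33079999685287476], [0.6384999752044678, -0.33970001339912415], [0.6499000191688538, -0.14910000562667847], [0.5008999705314636, -0.14020000398159027]] 0.10477844225818154
handle 392 ((0.5680636167526245, -0.23931722342967987), (0.017524823546409607, 0.09026475250720978), 86.90955352783203) [[0.5224999785423279, -0.24560000002384186], [0.6126999855041504, -0.25049999356269836], [0.6136000156402588, -0.2329999953508377], [0.5235000252723694, -0.2281000018119812]] 0.14023371754813402
```

```bash
cat >> h.py <<'E'
from scipy.spatial.transform import Rotation as Ro
from scipy.linalg import logm,expm
def pose(p,ang):  # tool down, jaws (tool x) at world angle ang deg
    T=np.eye(4); a=np.radians(ang); x=[np.cos(a),np.sin(a),0]; y=[0,0,-1.]
    T[:3,:3]=np.array([x,y,np.cross(x,y)]).T; T[:3,3]=p; return T
def now(o):
    T=np.eye(4); T[:3,:3]=Ro.from_quat(np.roll(o["tool_rot"],-1)).as_matrix(); T[:3,3]=o["eef_pos"]; return T
def plan(T0,T1,n):
    E=expm(np.real(logm(np.linalg.inv(T0)@T1))/n); s=E[:3,3]; r=Ro.from_matrix(E[:3,:3]).as_rotvec(degrees=True)
    E2=np.eye(4);E2[:3,:3]=Ro.from_rotvec(r.round(2),degrees=True).as_matrix();E2[:3,3]=s.round(4)
    T=T0.copy(); path=[]
    for i in range(n): T=T@E2; path.append(T[:3,3].round(3).tolist())
    print("row",s.round(4).tolist(),r.round(2).tolist(),"x",n,"norm",np.linalg.norm(s).round(4),"end",path[-1],"mid",path[n//2]); return T
def box(v,yaw=-3.6,o=(0.5760,-0.1129)):
    a=np.radians(yaw); return np.array(o)+np.array([[np.cos(a),-np.sin(a)],[np.sin(a),np.cos(a)]])@np.array(v)
E
python3 - <<'E'
from h import *; from station import *
T=now(get_obs())
print(T.round(3))
plan(T,pose([.4505,.2685,.20],28.5),32)
# box refinement
c=pickle.load(open("top.pkl","rb")); X=cloud(c); p=X[170:290,370:610].reshape(-1,3)
a=np.radians(-3.6);Rm=np.array([[np.cos(a),-np.sin(a)],[np.sin(a),np.cos(a)]])
L=(p[:,:2]-[.5760,-.1129])@Rm
m=(p[:,2]>.1085)&(p[:,2]<.118)
for nm,s in(("x-",m&(L[:,0]<-.07)),("x+",m&(L[:,0]>.07))):
    for lo in(-.2,0): 
        q=L[s&(L[:,1]>lo)&(L[:,1]<lo+.15)]; print(nm,lo,np.percentile(q[:,0],[3,50,97]).round(4))
q=L[m&(L[:,1]>.17)&(abs(L[:,0])<.06)];print("endwall",np.percentile(q[:,1],[3,50,97]))
m=(p[:,2]>.06)&(p[:,2]<.072)&(L[:,1]>.09)&(L[:,1]<.172)&(abs(L[:,0])<.06);q=L[m];print("cup",cv2.minAreaRect(q.astype(np.float32)),len(q))
m=(p[:,2]>.005)&(p[:,2]<.018)&(abs(L[:,0])<.07)&(L[:,1]>0)&(L[:,1]<.1);print("floor y",np.percentile(L[m,1],[1,99]))
E
```

```text
[[ 0.231 -0.001  0.973  0.156]
 [-0.973  0.002  0.231 -0.656]
 [-0.002 -1.    -0.     0.23 ]
 [ 0.     0.     0.     1.   ]]
row [-0.0049, 0.001, 0.0347] [-0.0, -3.29, -0.0] x 32 norm 0.0351 end [0.449, 0.269, 0.2] mid [0.541, -0.233, 0.214]
x- -0.2 [-0.089  -0.0822 -0.075 ]
x- 0 [-0.0897 -0.083  -0.0761]
x+ -0.2 [0.0761 0.0828 0.0899]
x+ 0 [0.0761 0.0828 0.0895]
endwall [0.18584416 0.1883665  0.18974195]
cup ((-0.0036599617451429367, 0.13821373879909515), (0.046546973288059235, 0.04612022638320923), 38.87931442260742) 366
floor y [0.00403714 0.09954863]
```

Emit:
play_rows:
  increments:
    - [[-0.005, 0.001, 0.0347], [0, -3.3, 0]]
    - [[-0.005, 0.001, 0.0347], [0, -3.3, 0]]
    - [[-0.005, 0.001, 0.0347], [0, -3.3, 0]]
    - [[-0.005, 0.001, 0.0347], [0, -3.3, 0]]
    - [[-0.005, 0.001, 0.0347], [0, -3.3, 0]]
    - [[-0.005, 0.001, 0.0347], [0, -3.3, 0]]
    - [[-0.005, 0.001, 0.0347], [0, -3.3, 0]]
    - [[-0.005, 0.001, 0.0347], [0, -3.3, 0]]
    - [[-0.005, 0.001, 0.0347], [0, -3.3, 0]]
    - [[-0.005, 0.001, 0.0347], [0, -3.3, 0]]
    - [[-0.005, 0.001, 0.0347], [0, -3.3, 0]]
    - [[-0.005, 0.001, 0.0347], [0, -3.3, 0]]
    - [[-0.005, 0.001, 0.0347], [0, -3.3, 0]]
    - [[-0.005, 0.001, 0.0347], [0, -3.3, 0]]
    - [[-0.005, 0.001, 0.0347], [0, -3.3, 0]]
    - [[-0.005, 0.001, 0.0347], [0, -3.3, 0]]
  gripper: 0.0854

```text
t: 1.43
eef_pos: [0.5303, -0.2638, 0.2149]
tool_rot: [0.692, -0.692, 0.145, -0.145]
contact_force: [-0.5, 1.2, 0.3]
gripper_width: 1.001
```

```bash
python3 - <<'E'
from h import *; from station import *
plan(now(get_obs()),pose([.4505,.2685,.20],28.5),16)
E
```

```text
row [-0.0047, 0.0009, 0.0345] [-0.0, -3.26, -0.0] x 16 norm 0.0348 end [0.451, 0.268, 0.201] mid [0.546, 0.046, 0.207]
```

Emit:
play_rows:
  increments:
    - [[-0.0047, 0.001, 0.0345], [0, -3.26, 0]]
    - [[-0.0047, 0.001, 0.0345], [0, -3.26, 0]]
    - [[-0.0047, 0.001, 0.0345], [0, -3.26, 0]]
    - [[-0.0047, 0.001, 0.0345], [0, -3.26, 0]]
    - [[-0.0047, 0.001, 0.0345], [0, -3.26, 0]]
    - [[-0.0047, 0.001, 0.0345], [0, -3.26, 0]]
    - [[-0.0047, 0.001, 0.0345], [0, -3.26, 0]]
    - [[-0.0047, 0.001, 0.0345], [0, -3.26, 0]]
    - [[-0.0047, 0.001, 0.0345], [0, -3.26, 0]]
    - [[-0.0047, 0.001, 0.0345], [0, -3.26, 0]]
    - [[-0.0047, 0.001, 0.0345], [0, -3.26, 0]]
    - [[-0.0047, 0.001, 0.0345], [0, -3.26, 0]]
    - [[-0.0047, 0.001, 0.0345], [0, -3.26, 0]]
    - [[-0.0047, 0.001, 0.0345], [0, -3.26, 0]]
    - [[-0.0047, 0.001, 0.0345], [0, -3.26, 0]]
    - [[-0.0047, 0.001, 0.0345], [0, -3.26, 0]]
    - [[0, 0, 0], [0, 0, 0]]
    - [[0, 0, 0], [0, 0, 0]]

```text
t: 2.93
eef_pos: [0.4501, 0.2688, 0.1992]
tool_rot: [0.685, -0.685, -0.174, 0.175]
contact_force: [0.2, -1.1, -0.8]
gripper_width: 0.999
```

```bash
python3 - <<'E'
from h import *; from station import *
T=now(get_obs()); c=read_camera("wrist"); H=T@c["hand_eye"]; X=cloud(c,H[:3,:3],H[:3,3])
cv2.imwrite("pics/w1.png",c["color"][:,:,::-1])
print(T.round(3), c["hand_eye"].round(3))
p=X.reshape(-1,3); print(np.nanmedian(p[:,2]))
q=p[(abs(p[:,2]-.08)<.006)&(np.hypot(p[:,0]-.45,p[:,1]-.268)<.045)]
if len(q)>20: print(len(q),circ(q),q.min(0),q.max(0))
plan(T,pose([.4505,.2685,.035],28.5),12)
E
```

```text
[[ 0.878 -0.001 -0.478  0.45 ]
 [ 0.478  0.     0.878  0.269]
 [-0.001 -1.     0.001  0.199]
 [ 0.     0.     0.     1.   ]] [[ 1.    -0.     0.001  0.   ]
 [-0.001 -0.261  0.965 -0.142]
 [ 0.    -0.965 -0.261  0.066]
 [ 0.     0.     0.     1.   ]]
-0.0005528080519453804
1821 (array([0.45288729, 0.2694113 , 0.02934033]), np.float64(0.0012432718090974462)) [0.42173963 0.23745573 0.07400422] [0.4846254  0.30047528 0.08086679]
row [0.0, 0.0137, -0.0] [-0.0, 0.01, -0.0] x 12 norm 0.0137 end [0.45, 0.269, 0.035] mid [0.45, 0.269, 0.103]
```

View pics/w1.png

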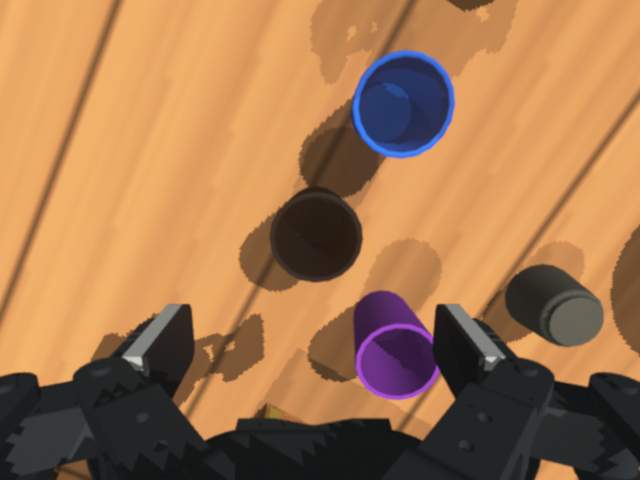

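The wrist view shows the black tumbler at (316,235), centred between the jaws, with blue at (403,103) and purple at (396,360), both clear of the fingers. I'll descend and grasp.

Emit:
play_rows:
  increments:
    - [[0.002, 0.014, -0.001], [0, 0, 0]]
    - [[0, 0.02, 0], [0, 0, 0]]
    - [[0, 0.02, 0], [0, 0, 0]]
    - [[0, 0.02, 0], [0, 0, 0]]
    - [[0, 0.02, 0], [0, 0, 0]]
    - [[0, 0.015, 0], [0, 0, 0]]
    - [[0, 0.015, 0], [0, 0, 0]]
    - [[0, 0.015, 0], [0, 0, 0]]
    - [[0, 0.015, 0], [0, 0, 0]]
    - [[0, 0.01, 0], [0, 0, 0]]
    - [[0, 0, 0], [0, 0, 0]]
    - [[0, 0, 0], [0, 0, 0]]

```text
t: 3.98
eef_pos: [0.4543, 0.266, 0.035]
tool_rot: [-0.686, 0.686, 0.172, -0.173]
contact_force: [0.1, 0.6, 0.8]
gripper_width: 0.999
```

Emit:
play_rows:
  increments:
    - [[0, 0, 0], [0, 0, 0]]
    - [[0, 0, 0], [0, 0, 0]]
    - [[0, 0, 0], [0, 0, 0]]
    - [[0, 0, 0], [0, 0, 0]]
    - [[0, 0, 0], [0, 0, 0]]
    - [[0, 0, 0], [0, 0, 0]]
    - [[0, 0, 0], [0, 0, 0]]
    - [[0, 0, 0], [0, 0, 0]]
  gripper: 0.03
  grip_force: 35

```text
t: 4.65
eef_pos: [0.4545, 0.2673, 0.0366]
tool_rot: [-0.686, 0.686, 0.173, -0.172]
contact_force: [-2.2, -1.0, 6.2]
gripper_width: 0.736
```

Emit:
play_rows:
  increments:
    - [[0, -0.005, 0], [0, 0, 0]]
    - [[0, -0.01, 0], [0, 0, 0]]
    - [[0, -0.015, 0], [0, 0, 0]]
    - [[0, -0.02, 0], [0, 0, 0]]
    - [[0, -0.02, 0], [0, 0, 0]]
    - [[0, -0.02, 0], [0, 0, 0]]
    - [[0, -0.02, 0], [0, 0, 0]]
    - [[0, -0.02, 0], [0, 0, 0]]
    - [[0, -0.02, 0], [0, 0, 0]]
    - [[0, -0.015, 0], [0, 0, 0]]
    - [[0, -0.01, 0], [0, 0, 0]]
    - [[0, 0, 0], [0, 0, 0]]
    - [[0, 0, 0], [0, 0, 0]]

```text
t: 5.73
eef_pos: [0.454, 0.2669, 0.2106]
tool_rot: [-0.686, 0.686, 0.173, -0.172]
contact_force: [0.0, 0.1, -2.0]
gripper_width: 0.739
```

```bash
python3 - <<'E'
from h import *; from station import *
o=get_obs(); T=now(o); print(o["contact_force"]); c=read_camera("wrist")
cv2.imwrite("pics/w2.png",c["color"][:,:,::-1])
plan(T,pose([*box([0,.052]),.21],-3.6),16)
H=T@c["hand_eye"]; p=cloud(c,H[:3,:3],H[:3,3]).reshape(-1,3)
L=(p-T[:3,3])@T[:3,:3]
q=L[(np.hypot(L[:,0],L[:,2])<.045)]; q=q[np.isfinite(q[:,0])]
print(np.histogram(q[:,1],np.arange(-.06,.07,.005)))
r=q[(q[:,1]<-.03)&(q[:,1]>-.055)]
if len(r)>20: print(circ(r[:,[0,2]]),np.percentile(r[:,1],[2,50,98]))
E
```

```text
[ 0.01927113  0.09542814 -1.99830374]
row [0.0029, 0.0, -0.022] [0.0, 1.99, 0.0] x 16 norm 0.0222 end [0.579, -0.061, 0.211] mid [0.547, 0.091, 0.211]
(array([2545, 1295,  542, 7906, 2472, 2946, 3328, 2923, 2600, 2255, 1793,
       1611, 1358, 1222, 1093,  974,  861,  850, 3428,   25,    0,    0,
          0,    0,    0]), array([-6.00000000e-02, -5.50000000e-02, -5.00000000e-02, -4.50000000e-02,
       -4.00000000e-02, -3.50000000e-02, -3.00000000e-02, -2.50000000e-02,
       -2.00000000e-02, -1.50000000e-02, -1.00000000e-02, -5.00000000e-03,
       -2.77555756e-17,  5.00000000e-03,  1.00000000e-02,  1.50000000e-02,
        2.00000000e-02,  2.50000000e-02,  3.00000000e-02,  3.50000000e-02,
        4.00000000e-02,  4.50000000e-02,  5.00000000e-02,  5.50000000e-02,
        6.00000000e-02,  6.50000000e-02]))
(array([0.00048691, 0.00433769, 0.02954671]), np.float64(0.00426900401370798)) [-0.05385983 -0.0418548  -0.03041026]
```

View pics/w2.png

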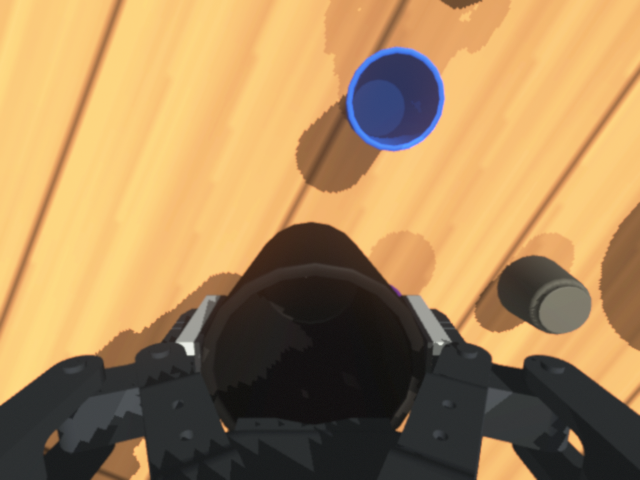

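The tumbler is held upright between the pads and weighs about 2 N; the blue and purple tumblers are undisturbed. Now I'll carry it over the box.

Emit:
play_rows:
  increments:
    - [[0.0029, 0, -0.022], [0, 1.99, 0]]
    - [[0.0029, 0, -0.022], [0, 1.99, 0]]
    - [[0.0029, 0, -0.022], [0, 1.99, 0]]
    - [[0.0029, 0, -0.022], [0, 1.99, 0]]
    - [[0.0029, 0, -0.022], [0, 1.99, 0]]
    - [[0.0029, 0, -0.022], [0, 1.99, 0]]
    - [[0.0029, 0, -0.022], [0, 1.99, 0]]
    - [[0.0029, 0, -0.022], [0, 1.99, 0]]
    - [[0.0029, 0, -0.022], [0, 1.99, 0]]
    - [[0.0029, 0, -0.022], [0, 1.99, 0]]
    - [[0.0029, 0, -0.022], [0, 1.99, 0]]
    - [[0.0029, 0, -0.022], [0, 1.99, 0]]
    - [[0.0029, 0, -0.022], [0, 1.99, 0]]
    - [[0.0029, 0, -0.022], [0, 1.99, 0]]
    - [[0.0029, 0, -0.022], [0, 1.99, 0]]
    - [[0.0029, 0, -0.022], [0, 1.99, 0]]
    - [[0, 0, 0], [0, 0, 0]]
    - [[0, 0, 0], [0, 0, 0]]
    - [[0, 0, 0], [0, 0, 0]]

```text
t: 7.37
eef_pos: [0.5786, -0.0602, 0.2099]
tool_rot: [0.707, -0.707, 0.022, -0.022]
contact_force: [0.8, 0.7, -1.6]
gripper_width: 0.736
```

```bash
python3 - <<'E'
from h import *; from station import *
o=get_obs(); T=now(o); print(o["contact_force"],T.round(3)); c=read_camera("wrist"); s=read_camera("top")
H=T@c["hand_eye"]; p=cloud(c,H[:3,:3],H[:3,3]).reshape(-1,3)
L=(p-T[:3,3])@T[:3,:3]
q=L[(np.hypot(L[:,0],L[:,2])<.045)&(L[:,1]>.02)&(L[:,1]<.045)]
print("inner floor",np.median(q,0),len(q))
# tumbler far side wall outline: rim band
q=L[(np.hypot(L[:,0],L[:,2])<.045)&(L[:,1]>-.048)&(L[:,1]<-.038)];q=q[np.isfinite(q[:,0])];print("rim",len(q),q.min(0),q.max(0),circ(q[:,[0,2]]))
f=p[(abs(p[:,2]-.012)<.006)];print("floor z",np.median(f[:,2]) if len(f) else None)
plan(T,pose([*box([0,.052]),.056],-3.6),12)
cv2.imwrite("pics/wt.png",np.hstack([cv2.resize(c["color"],(400,300)),cv2.resize(s["color"][120:360,300:620],(400,300))])[:,:,::-1])
E
```

```text
[ 0.7613448   0.7280873  -1.62277194] [[ 0.998 -0.001  0.062  0.579]
 [-0.062  0.001  0.998 -0.06 ]
 [-0.001 -1.     0.001  0.21 ]
 [ 0.     0.     0.     1.   ]]
inner floor [-0.00012148  0.03093696 -0.00805257] 5175
rim 9119 [-0.0432607  -0.04799003 -0.01775378] [ 0.04307457 -0.03800123  0.03465335] (array([0.00038866, 0.00355332, 0.02969808]), np.float64(0.002667577186375486))
floor z 0.011119798228578115
row [0.0001, 0.0128, -0.0001] [-0.0, 0.0, -0.0] x 12 norm 0.0128 end [0.58, -0.061, 0.056] mid [0.579, -0.061, 0.12]
```

View pics/wt.png

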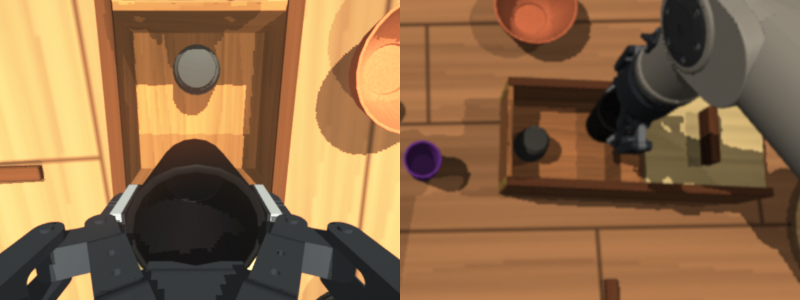

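The tumbler is over the free half, and the cup in the box (left panel, ~(196,68)) is clear. Lowering now.

Emit:
play_rows:
  increments:
    - [[0, 0.01, -0.002], [0, 0, 0]]
    - [[0, 0.015, 0], [0, 0, 0]]
    - [[0, 0.015, 0], [0, 0, 0]]
    - [[0, 0.015, 0], [0, 0, 0]]
    - [[0, 0.015, 0], [0, 0, 0]]
    - [[0, 0.015, 0], [0, 0, 0]]
    - [[0, 0.015, 0], [0, 0, 0]]
    - [[0, 0.015, 0], [0, 0, 0]]
    - [[0, 0.012, 0], [0, 0, 0]]
    - [[0, 0.01, 0], [0, 0, 0]]
    - [[0, 0.008, 0], [0, 0, 0]]
    - [[0, 0.006, 0], [0, 0, 0]]
    - [[0, 0.003, 0], [0, 0, 0]]
    - [[0, 0, 0], [0, 0, 0]]
    - [[0, 0, 0], [0, 0, 0]]

```text
t: 8.72
eef_pos: [0.5791, -0.0625, 0.0566]
tool_rot: [-0.707, 0.707, -0.022, 0.022]
contact_force: [0.1, 0.3, -1.7]
gripper_width: 0.741
```

Emit:
play_rows:
  increments:
    - [[0, 0.001, 0], [0, 0, 0]]
    - [[0, 0.001, 0], [0, 0, 0]]
    - [[0, 0.001, 0], [0, 0, 0]]
    - [[0, 0.001, 0], [0, 0, 0]]
    - [[0, 0, 0], [0, 0, 0]]
    - [[0, 0, 0], [0, 0, 0]]

```text
t: 9.22
eef_pos: [0.5788, -0.0625, 0.0523]
tool_rot: [-0.707, 0.707, -0.022, 0.022]
contact_force: [-0.1, -0.5, -2.0]
gripper_width: 0.739
```

Emit:
play_rows:
  increments:
    - [[0, 0.0008, 0], [0, 0, 0]]
    - [[0, 0.0008, 0], [0, 0, 0]]
    - [[0, 0.0007, 0], [0, 0, 0]]
    - [[0, 0.0007, 0], [0, 0, 0]]
    - [[0, 0, 0], [0, 0, 0]]
    - [[0, 0, 0], [0, 0, 0]]

```text
t: 9.72
eef_pos: [0.5787, -0.0625, 0.0492]
tool_rot: [0.707, -0.707, 0.022, -0.022]
contact_force: [-0.7, -0.6, -1.8]
gripper_width: 0.738
```

Emit:
play_rows:
  increments:
    - [[0, 0.0005, 0], [0, 0, 0]]
    - [[0, 0.0005, 0], [0, 0, 0]]
    - [[0, 0, 0], [0, 0, 0]]
    - [[0, 0, 0], [0, 0, 0]]

```text
t: 10.05
eef_pos: [0.5789, -0.0625, 0.0487]
tool_rot: [-0.707, 0.707, -0.022, 0.022]
contact_force: [-1.7, 0.2, 4.9]
gripper_width: 0.738
```

Emit:
play_rows:
  increments:
    - [[0, 0.0005, 0], [0, 0, 0]]
    - [[0, 0.0005, 0], [0, 0, 0]]
    - [[0, 0, 0], [0, 0, 0]]
    - [[0, 0, 0], [0, 0, 0]]

```text
t: 10.38
eef_pos: [0.579, -0.0624, 0.0486]
tool_rot: [-0.707, 0.707, -0.022, 0.022]
contact_force: [-5.2, 0.6, 13.2]
gripper_width: 0.74
```

Contact is firm, so I'll release and rise.

Emit:
play_rows:
  increments:
    - [[0, -0.0007, 0], [0, 0, 0]]
    - [[0, 0, 0], [0, 0, 0]]
    - [[0, 0, 0], [0, 0, 0]]
    - [[0, 0, 0], [0, 0, 0]]
    - [[0, 0, 0], [0, 0, 0]]
    - [[0, 0, 0], [0, 0, 0]]
  gripper: 0.083

```text
t: 10.88
eef_pos: [0.5795, -0.0625, 0.0481]
tool_rot: [0.707, -0.707, 0.021, -0.022]
contact_force: [3.4, -0.5, 0.3]
gripper_width: 0.973
```

Emit:
play_rows:
  increments:
    - [[0, -0.005, 0], [0, 0, 0]]
    - [[0, -0.008, 0], [0, 0, 0]]
    - [[0, -0.01, 0], [0, 0, 0]]
    - [[0, -0.015, 0], [0, 0, 0]]
    - [[0, -0.02, 0], [0, 0, 0]]
    - [[0, -0.02, 0], [0, 0, 0]]
    - [[0, -0.02, 0], [0, 0, 0]]
    - [[0, -0.02, 0], [0, 0, 0]]
    - [[0, -0.02, 0], [0, 0, 0]]
    - [[0, -0.02, 0], [0, 0, 0]]
    - [[0, -0.01, 0], [0, 0, 0]]
    - [[0, 0, 0], [0, 0, 0]]
    - [[0, 0, 0], [0, 0, 0]]

```text
t: 11.97
eef_pos: [0.5785, -0.0626, 0.2162]
tool_rot: [-0.707, 0.707, -0.022, 0.022]
contact_force: [-0.4, -0.0, -0.6]
gripper_width: 0.975
```

```bash
python3 - <<'E'
from h import *; from station import *
o=get_obs(); T=now(o); c=read_camera("wrist")
H=T@c["hand_eye"]; p=cloud(c,H[:3,:3],H[:3,3]).reshape(-1,3)
a=np.radians(-3.6);Rm=np.array([[np.cos(a),-np.sin(a)],[np.sin(a),np.cos(a)]])
L=(p[:,:2]-[.5760,-.1129])@Rm
m=(abs(p[:,2]-.092)<.006)&(np.hypot(L[:,0],L[:,1]-.055)<.045);print("rim",m.sum(),circ(L[m]),L[m].min(0),L[m].max(0),p[m,2].max())
cv2.imwrite("pics/w3.png",c["color"][:,:,::-1])
y=-.150
n=np.array([*box([0,-.16]),.24])
plan(T,pose(n,-3.6),8)
E
```

```text
rim 1757 (array([-0.00081661,  0.05367561,  0.02931671]), np.float64(0.0012374272744302987)) [-0.03261612  0.02172327] [0.03089487 0.08484414] 0.09330880586585161
row [0.0001, -0.003, -0.0263] [0.0, 0.01, 0.0] x 8 norm 0.0265 end [0.566, -0.273, 0.24] mid [0.571, -0.194, 0.231]
```

View pics/w3.png

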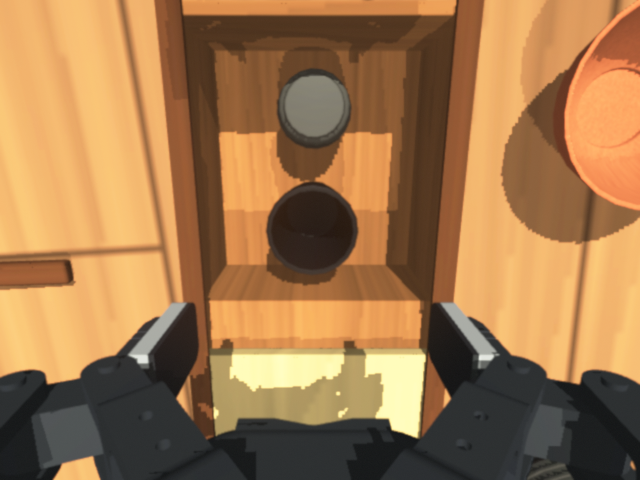

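The tumbler stands upright in the free half (rim at local (−1, 54) mm, top 93 mm, below the cover's 97 mm underside), with the cup in place at (314,105). Next I'll shut the fingers and go behind the handle.

Emit:
play_rows:
  increments:
    - [[0, 0, -0.0275], [0, 0, 0]]
    - [[0, 0, -0.0275], [0, 0, 0]]
    - [[0, 0, -0.0275], [0, 0, 0]]
    - [[0, 0, -0.0275], [0, 0, 0]]
    - [[0, 0, -0.0275], [0, 0, 0]]
    - [[0, 0, -0.0275], [0, 0, 0]]
    - [[0, 0, -0.0275], [0, 0, 0]]
    - [[0, 0, -0.0275], [0, 0, 0]]
    - [[0, 0, 0], [0, 0, 0]]
    - [[0, 0, 0], [0, 0, 0]]
    - [[0, 0, 0], [0, 0, 0]]
  gripper: 0.0

```text
t: 12.93
eef_pos: [0.5646, -0.2811, 0.2145]
tool_rot: [0.707, -0.706, 0.022, -0.021]
contact_force: [0.1, 0.6, 0.7]
gripper_width: -0.001
```

```bash
python3 - <<'E'
from h import *; from station import *
o=get_obs(); T=now(o); c=read_camera("wrist")
H=T@c["hand_eye"]; p=cloud(c,H[:3,:3],H[:3,3]).reshape(-1,3)
L=(p-T[:3,3])@T[:3,:3]
print(T.round(3))
m=(p[:,2]>.125)&(p[:,2]<.15)&(L[:,2]>.012)&(L[:,2]<.09);print("handle tool frame",L[m].min(0),L[m].max(0),m.sum(),p[m,2].max())
E
```

```text
[[ 0.998 -0.002  0.061  0.565]
 [-0.061  0.002  0.998 -0.281]
 [-0.002 -1.     0.002  0.215]
 [ 0.     0.     0.     1.   ]]
handle tool frame [-0.0411062   0.06994082  0.03276643] [0.04941408 0.08967058 0.04913053] 5242 0.1447388616656535
```

Emit:
play_rows:
  increments:
    - [[0.003, 0.015, 0], [0, 0, 0]]
    - [[0, 0.02, 0], [0, 0, 0]]
    - [[0, 0.02, 0], [0, 0, 0]]
    - [[0, 0.015, 0], [0, 0, 0]]
    - [[0, 0.012, 0], [0, 0, 0]]
    - [[0, 0.008, 0], [0, 0, 0]]
    - [[0, 0, 0], [0, 0, 0]]
    - [[0, 0, 0], [0, 0, 0]]

```text
t: 13.65
eef_pos: [0.5685, -0.2817, 0.1261]
tool_rot: [0.707, -0.707, 0.022, -0.022]
contact_force: [-0.4, 0.0, 0.7]
gripper_width: 0.0
```

Emit:
play_rows:
  increments:
    - [[0, 0, 0.007], [0, 0, 0]]
    - [[0, 0, 0.007], [0, 0, 0]]
    - [[0, 0, 0.006], [0, 0, 0]]
    - [[0, 0, 0.006], [0, 0, 0]]
    - [[0, 0, 0.006], [0, 0, 0]]
    - [[0, 0, 0.006], [0, 0, 0]]
    - [[0, 0, 0.006], [0, 0, 0]]
    - [[0, 0, 0.006], [0, 0, 0]]

```text
t: 14.32
eef_pos: [0.5716, -0.2322, 0.1264]
tool_rot: [-0.707, 0.707, -0.022, 0.022]
contact_force: [1.5, -3.0, 2.7]
gripper_width: 0.002
```

The cover is moving at about 3 N.

Emit:
play_rows:
  increments:
    - [[0, 0, 0.01], [0, 0, 0]]
    - [[0, 0, 0.01], [0, 0, 0]]
    - [[0, 0, 0.01], [0, 0, 0]]
    - [[0, 0, 0.01], [0, 0, 0]]
    - [[0, 0, 0.01], [0, 0, 0]]
    - [[0, 0, 0.01], [0, 0, 0]]
    - [[0, 0, 0.01], [0, 0, 0]]
    - [[0, 0, 0.01], [0, 0, 0]]
    - [[0, 0, 0.01], [0, 0, 0]]
    - [[0, 0, 0.01], [0, 0, 0]]
    - [[0, 0, 0.01], [0, 0, 0]]
    - [[0, 0, 0.01], [0, 0, 0]]
    - [[0, 0, 0.01], [0, 0, 0]]
    - [[0, 0, 0.01], [0, 0, 0]]
    - [[0, 0, 0.008], [0, 0, 0]]
    - [[0, 0, 0.006], [0, 0, 0]]
    - [[0, 0, 0.003], [0, 0, 0]]
    - [[0, 0, 0], [0, 0, 0]]

```text
t: 15.82
eef_pos: [0.5804, -0.0741, 0.1257]
tool_rot: [0.707, -0.706, 0.022, -0.021]
contact_force: [0.4, 0.4, -0.3]
gripper_width: 0.004
```

```bash
python3 - <<'E'
from h import *; from station import *
o=get_obs(); T=now(o); c=read_camera("top"); X=cloud(c).reshape(-1,3)
a=np.radians(-3.6);Rm=np.array([[np.cos(a),-np.sin(a)],[np.sin(a),np.cos(a)]])
f=lambda p:(p[...,:2]-[.5760,-.1129])@Rm
print("tcp local",f(T[:3,3]),o["contact_force"])
L=f(X); m=(X[:,2]>.1)&(X[:,2]<.108)&(abs(L[:,0])<.06)&(abs(L[:,1])<.25)
print("cover y range",np.percentile(L[m,1],[1,99]))
m=(X[:,2]>.132)&(X[:,2]<.145)&(abs(L[:,0])<.05)&(L[:,1]<.15)&(L[:,1]>-.1);print("handle",np.percentile(L[m,1],[2,50,98]),m.sum())
E
```

```text
tcp local [0.00193737 0.03904517] [ 0.41129379  0.39012763 -0.25604379]
cover y range [-0.0323053   0.18984644]
handle [0.04762088 0.060936   0.06837891] 427
```

Emit:
play_rows:
  increments:
    - [[0, 0, 0.003], [0, 0, 0]]
    - [[0, 0, 0.003], [0, 0, 0]]
    - [[0, 0, 0.003], [0, 0, 0]]
    - [[0, 0, 0.003], [0, 0, 0]]
    - [[0, 0, 0.003], [0, 0, 0]]
    - [[0, 0, 0.002], [0, 0, 0]]
    - [[0, 0, 0.002], [0, 0, 0]]
    - [[0, 0, 0.002], [0, 0, 0]]
    - [[0, 0, 0.001], [0, 0, 0]]
    - [[0, 0, 0.001], [0, 0, 0]]

```text
t: 16.7
eef_pos: [0.5824, -0.0525, 0.126]
tool_rot: [-0.707, 0.707, -0.022, 0.022]
contact_force: [-1.9, -2.6, -1.1]
gripper_width: -0.0
```

Emit:
play_rows:
  increments:
    - [[0, 0, 0.001], [0, 0, 0]]
    - [[0, 0, 0.001], [0, 0, 0]]
    - [[0, 0, 0.001], [0, 0, 0]]
    - [[0, 0, 0.001], [0, 0, 0]]

```text
t: 17.03
eef_pos: [0.5826, -0.0487, 0.126]
tool_rot: [-0.707, 0.707, -0.022, 0.022]
contact_force: [-0.6, -1.9, -1.7]
gripper_width: 0.001
```

Emit:
play_rows:
  increments:
    - [[0, 0, 0.001], [0, 0, 0]]
    - [[0, 0, 0.001], [0, 0, 0]]
    - [[0, 0, 0.001], [0, 0, 0]]
    - [[0, 0, 0], [0, 0, 0]]

```text
t: 17.37
eef_pos: [0.5828, -0.0465, 0.126]
tool_rot: [-0.706, 0.707, -0.022, 0.022]
contact_force: [-2.2, -3.8, -0.9]
gripper_width: -0.001
```

Emit:
play_rows:
  increments:
    - [[0, 0, 0.001], [0, 0, 0]]
    - [[0, 0, 0.001], [0, 0, 0]]
    - [[0, 0, 0], [0, 0, 0]]

```text
t: 17.62
eef_pos: [0.5828, -0.0464, 0.126]
tool_rot: [-0.706, 0.708, -0.023, 0.022]
contact_force: [-3.0, -8.4, 0.2]
gripper_width: -0.003
```

Emit:
play_rows:
  increments:
    - [[0, 0, 0.001], [0, 0, 0]]
    - [[0, 0, 0.001], [0, 0, 0]]
    - [[0, 0, 0], [0, 0, 0]]

```text
t: 17.87
eef_pos: [0.5828, -0.0464, 0.1261]
tool_rot: [-0.705, 0.709, -0.023, 0.023]
contact_force: [-2.9, -12.1, 1.6]
gripper_width: -0.003
```

The cover hit its stop (12 N, no motion, and the position matches shut). I'll back off, rise and check.

Emit:
play_rows:
  increments:
    - [[0, 0, -0.006], [0, 0, 0]]
    - [[0, 0, -0.012], [0, 0, 0]]
    - [[0, 0, -0.015], [0, 0, 0]]
    - [[0, -0.015, 0], [0, 0, 0]]
    - [[0, -0.02, 0], [0, 0, 0]]
    - [[0, -0.02, 0], [0, 0, 0]]
    - [[0, -0.03, 0], [0, 0, 0]]
    - [[0, -0.02, -0.03], [0, 0, 0]]
    - [[0, 0, -0.035], [0, 0, 0]]
    - [[0, 0, -0.035], [0, 0, 0]]
    - [[0, 0, -0.035], [0, 0, 0]]
    - [[0, 0, -0.035], [0, 0, 0]]
    - [[0, 0, -0.035], [0, 0, 0]]
    - [[0, 0, -0.035], [0, 0, 0]]
    - [[0, 0, -0.02], [0, 0, 0]]
    - [[0, 0, 0], [0, 0, 0]]
    - [[0, 0, 0], [0, 0, 0]]

```text
t: 19.28
eef_pos: [0.5651, -0.3355, 0.231]
tool_rot: [0.707, -0.707, 0.022, -0.023]
contact_force: [0.7, 0.8, 0.4]
gripper_width: -0.003
```

```bash
python3 - <<'E'
from h import *; from station import *
o=get_obs(); T=now(o); print(T[:3,3],o["contact_force"]); c=read_camera("top"); X=cloud(c).reshape(-1,3); s=read_camera("scene")
a=np.radians(-3.6);Rm=np.array([[np.cos(a),-np.sin(a)],[np.sin(a),np.cos(a)]])
L=(X[...,:2]-[.5760,-.1129])@Rm
m=(X[:,2]>.135)&(X[:,2]<.145)&(abs(L[:,0])<.05)&(L[:,1]<.15)&(L[:,1]>0);print("handle",np.percentile(L[m],[2,50,98],axis=0),m.sum())
col=c["color"].reshape(-1,3); m=(col[:,2]>90)&(abs(L[:,0])<.06)&(L[:,1]>-.1)&(L[:,1]<.21)&(X[:,2]>.1)&(X[:,2]<.11)
print("cover",np.percentile(L[m,1],[1,99]))
cv2.imwrite("pics/end.png",np.hstack([cv2.resize(s["color"],(400,300)),cv2.resize(c["color"],(400,300))])[:,:,::-1])
E
```

```text
[ 0.56506569 -0.33546006  0.23098457] [0.65471221 0.77857604 0.35033341]
handle [[-0.04340373  0.08036829]
 [-0.00042433  0.08844794]
 [ 0.04144443  0.09575214]] 381
cover [-0.00480855  0.17883711]
```

View pics/end.png

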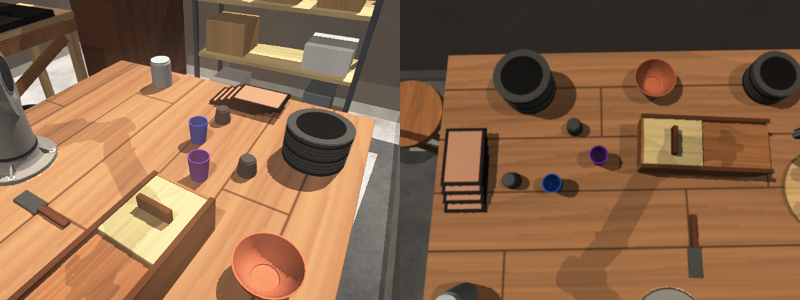

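The cover is shut (handle centre at local y 88 mm, nominal 87) and everything else is where it was. Handing in.

```bash
python3 -c "from station import *; print(hand_in())"
```

```text
the job is handed in; nothing more can be done
None
```

The black tumbler now stands mouth up on the floor of the box's open compartment, in the half next to the deck, and the cover is slid fully shut over it. I handed the job in at about 19.3 s.

- **Placing:** I lowered the tumbler slowly onto the floor, with about 13 N of contact, before letting go. With the cover still open, the wrist camera put its rim centre at (-1, 54) mm in the box frame. The rim was at most 93 mm high, below the cover's 97 mm underside, and the cup in the box was still in its place.
- **Cover:** I pushed the handle with the shut fingers until it stopped; the force then rose to 12 N with no further motion. Afterwards the handle measured at y = 88 mm, against about 87 mm expected when shut.
- **The rest:** The last pictures show cup_a, cup_b and the blue and purple look-alikes where they were. The gripper is clear of everything.

No check failed. With the cover shut I could not see the tumbler or the cup in the box again, but the slide met no extra resistance until the stop.

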